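Open the tablet jar and tip the leftovers back in

ROBOT

A 7-joint arm with a two-finger parallel gripper is mounted at the origin on the work surface. World frame = base frame: x ahead of the robot, y to its left, z up, the work surface at z = 0. Lengths are in m, angles in degrees, forces in N, time in s.
With the tool pointing down it reaches from about 0.4 to 0.875 m from the base axis. Payload 4.4 kg.
Tool frame: the origin (TCP) lies between the finger pads; the fingertips stand 17 mm ahead of it and the grasp point (between the pads) lies 2 mm behind it (bot.tip_extent is the distance from the TCP to the fingertips, in m); z points along the fingers, y is the line along which they close (so a half turn about z gives the same grasp; the last joint's range is limited). The gripper opens to 85 mm and grips with 20 to 120 N. Pads are 22 mm wide; open, the fingers measure 114 mm over their backs; the gripper's body (76 mm by 85 mm) begins 54 mm behind the grasp point. The pads swing forward as they close: fully open they stand 13 mm farther back than shut.
Start: joints at [-3.77, 36.005, 2.206, 86.941, -1.547, 57.084, -1.146], TCP at [0.65, 0, 0.248] pointing down, gripper open.
Joint ranges: [-175.42, 175.42], [-21.48, 121.26], [-71.46, 75.88], [10.55, 141.38], [-63.04, 243.04], [13.31, 113.54], [-168.57, 168.57]. Speed limits (degrees/s): [147.25, 147.25, 180, 180, 180, 180, 180].

INTERFACE

Orientations are given as [roll, pitch, yaw] about the fixed x, y, z axes, in that order (R = Rz(yaw) Ry(pitch) Rx(roll)).
In Python, from cell import bot gives the robot as it stands.
- The arm moves only by the tool drive_tool, never from a script. Its argument "plan" is a list of rows, each a list of 7 numbers: the shift along the world's x, y, z in mm, then the turn, a rotation vector about the world's x, y, z in rad, then the closure, from 0 (fully open) to 1 (shut). In form: [[tx, ty, tz, wx, wy, wz, fingers], ...]. A call has exactly 8 rows; each row shifts and turns the commanded pose from where the row before left it; what a row does not reach is not made up. A row lasts 1/12 s, in which the tool goes at most 41.7 mm and 7.16 degrees, less where a joint would pass 70% of its speed; a pose out of reach is approached as far as the arm can. A call with a gripper value outside its range is refused whole. The fingers move at their own pace and stop on an object; "force" is the grip in N (left out, the last holds). Time passes only in rows, so rows that do not move let the fingers close, or fill a call up. It gives the time, the measured TCP pose, the force, the opening and the grip force at its end, in the units of the state.
- bot.read_state(): the state, without advancing time (a new reading comes with each control period).
- bot.camera(name): name is "scene" or "side" or "wrist"; returns a dict with "color" (400x640x3 uint8, red, green, blue), "depth" (400x640 float32, m along the optical axis (not along the pixel's ray), 0 where there is no reading), "mtx" (3x3 intrinsics, pixels), "extrinsics" (4x4, takes a point from world to camera coordinates). Camera axes: x right, y up, looking along -z (the intrinsics and any distortion apply to the point x, -y, -z); pixel columns grow to the right and rows downward; lengths in m; the calibration is good to about 2 mm. A picture is of the moment at which its call begins.
- bot.close_job(): hands the job in; it is judged then, once.
The state is a dict: "t": time; "joint_positions": joint angles; "dq": joint speeds; "joint_efforts": joint torques, N m; "eef_pos": TCP position; "eef_rot": TCP orientation; "contact_force": force on the tool from outside, world axes, zero at the start; "moment": the same for the moment, N m; "finger_gap": finger opening in m; "grasp_force": force on a finger pad.
Only numpy, scipy, OpenCV 4.12 (cv2) and the standard library are available. Lean on these libraries where they do the work, as an engineer would, in place of code of your own. Each camera call takes 0.05 s, during which the arm holds its last target. There are 200 camera calls.

TASK

Open the jar of pool tablets: squeeze the two side tabs of its safety cap inward and, keeping them squeezed, turn the cap anticlockwise about a quarter turn, lift it off and lay it down on the bench without dropping it. Then pick up the aluminium scoop and tip its three loose tablets through the mouth into the jar, and set the empty scoop down level on the bench, again without dropping it. Leave the open jar standing upright where it is, and do not disturb the tin, the tape roll or the hammer.

Things in the scene. Friction and masses are not known exactly. Their poses are not given: they have to be found in the camera images.
- jar: white plastic jar, loose, about 1.2 kg, held only by its weight and friction. Round body 120 mm wide, 122 mm high, then a shoulder sloping up to a neck 46 mm wide (54 mm over its lugs) at 149 mm; rim at 184 mm. Already filled with tablets to 80 mm. Origin: centre of its underside, z up.
- jar_mouth (a point): centre of the jar's mouth, at the rim's height (184 mm above the bench). The round opening is 41 mm across, the wall 2.5 mm.
- cap: grey safety cap on the jar's neck, loose, 60 g, 60 mm wide, 33 mm high. Origin: centre of its underside (154 mm above the bench when closed), z up. Two spring tabs stand out of its side, at 40 and 220 degrees (0.698 and 3.840 rad) counterclockwise from the cap's own x axis seen from above; they measure 69 mm across at the top when free, 60 mm (flush with the cap) when squeezed home.
- cap_grip (a point): point on the cap's axis, 22 mm above its underside: the middle height of the two tabs, the height to squeeze at. With free tabs the cap is locked (turning it turns the whole jar). With both squeezed it turns easily anticlockwise seen from above; 55 to 105 degrees from closed, best 75 (1.3 rad), it lifts straight off (30 mm clears the neck); at less, lugs hold it down.
- tab_a (a joint): the cap's tab at 40 degrees: a flared wing 22 mm wide, 16 to 29 mm above the cap's underside, leaning out towards its top, that yields to 3 to 8 N; pressed flush, the cap itself takes the grip. 0 rad is free, 0.33 flush with the cap (stop at 0.36); above 0.25 it no longer locks. A raised rib across the cap's top lies in line with the two tabs.
- tab_b (a joint): the cap's tab at 220 degrees, the same in size and values.
- scoop: aluminium scoop, loose, 90 g, lying level. A flat-floored channel 105 mm long, 32 mm wide outside, 28 mm inside, floor 2 mm thick, walls 26 mm high (16 mm over the last 20 mm), closed at the back, open at the lip. Behind it in line a flat handle bar 80 mm long, 16 mm wide, 22 mm high. Origin: centre of the channel's underside; x points from the handle to the lip, z up.
- scoop_grip (a point): middle of the scoop's handle bar: 92 mm behind the origin and 23 mm above the underside; pinch it here from above, across its 16 mm width.
- scoop_lip (a point): middle of the lower front edge of the scoop's lip, 52.5 mm ahead of the origin, at the underside.
- tablet1: pressed white tablet, a disc 25 mm across and 15 mm high, 14 g, lying flat in the scoop's channel, the one nearest the handle. Origin: centre of its underside. The tablets slide on the scoop once it is tipped by 20 to 26 degrees; 45 degrees empties it.
- tablet2: the middle tablet, same size.
- tablet3: the tablet nearest the lip, same size.
- tin: bystander: closed paint tin, 100 mm wide, 110 mm high, loose. Origin: centre of its underside.
- tape: bystander: roll of tape lying flat, 110 mm wide, 48 mm high, loose. Origin: centre of its underside.
- hammer: bystander: hammer lying on the bench, 260 mm long, head about 90 mm wide, loose. Origin: the middle of its length, at the bench; x points from the handle to the head.

How it is judged (in metres and radians):
On the way, in this order (a step that is already met when the one before it is completed fails the run):
1. the cap has been taken off and lies released on the bench (height (world z) of cap_grip below 0.05 m and horizontal distance between cap and jar above 0.085 m and contact force between the fingers and cap below 0.2 N and linear speed of cap below 0.05 m/s), for 0.2 s.
2. all three tablets are in the jar (horizontal distance between each of tablet1, tablet2, tablet3 and jar below 0.06 m and z of tablet1 in the frame of jar between 0.065 and 0.16 m and z of tablet2 in the frame of jar between 0.065 and 0.16 m and z of tablet3 in the frame of jar between 0.065 and 0.16 m), for 0.2 s.
At the end, for the whole second after the job is handed in: All three tablets lie inside the jar; the jar stands upright (within 3 degrees) and open, within 50 mm of where it was; the cap lies at rest on the bench beside it, either way up; the scoop lies level (within 7 degrees) and at rest on the bench (all of step 2 and angle between jar's own z axis and vertical below 0.06 rad and distance of jar from where it was at the start of the episode below 0.05 m and height (world z) of cap_grip below 0.05 m and horizontal distance between cap and jar above 0.085 m and linear speed of each of cap, scoop below 0.03 m/s and height (world z) of scoop below 0.01 m and angle between scoop's own z axis and vertical below 0.12 rad); the robot touches nothing.
It fails at once if the jar is tipped by more than 17 degrees (angle between jar's own z axis and vertical above 0.3 rad).
It fails at once if the cap is dropped or thrown (falls free at more than 1.2 m/s, a drop of about 75 mm) (linear speed of cap above 1.2 m/s and contact force between the fingers and cap below 0.1 N).
It fails at once if the scoop is dropped or thrown (falls free at more than 1.2 m/s) (linear speed of scoop above 1.2 m/s and contact force between the fingers and scoop below 0.1 N).
It fails at once if the tin, the tape roll or the hammer is shifted by more than 30 mm (distance of any of tin, tape, hammer from where it was at the start of the episode above 0.03 m).
It also fails if it takes over 72 s, if anything falls off the work surface, if the arm or the gripper's body presses on something with over 40 N, if the wrist force passes 120 N, or if a joint passes its speed limit or range.

## Working session

There is one attempt and no reset: what is moved stays moved. The work goes in short steps, Python scripts to look and compute and a tool call to move; the robot and the scene stay as the last step left them, time stands still between calls to the robot, and variables do not carry over. Pictures are saved under pics/ and viewed, at most 10 in all, crops included, and the job is handed in when it is done.

Besides the shell and the picture viewer there is one more tool, called after "Call:" as a command line: name --pt "numbers of a row" for each row, then --argument value for the rest. drive_tool: Moves the arm, as the interface text tells. Its arguments: {"type":"object","properties":{"plan":{"type":"array","items":{"type":"array","items":{"type":"number"}}},"force":{"type":"number"}},"required":["plan"]}

```bash
mkdir -p pics; ls
cat > h.py <<'E'
import numpy as np, cv2
from cell import bot
def cloud(c):
    d=c["depth"];K=c["mtx"];E=np.linalg.inv(c["extrinsics"])
    v,u=np.mgrid[0:d.shape[0],0:d.shape[1]]
    P=np.stack([(u-K[0,2])/K[0,0]*d,-(v-K[1,2])/K[1,1]*d,-d],-1)
    W=P@E[:3,:3].T+E[:3,3]; W[d<=0]=np.nan
    return W
def save(n,img): cv2.imwrite("pics/"+n,img[...,::-1])
E
python3 - <<'E'
from h import *
cs={n:bot.camera(n) for n in("scene","side","wrist")}
np.savez("c0.npz",**{n+k:cs[n][k] for n in cs for k in("color","depth","mtx","extrinsics")})
save("scene0.png",cs["scene"]["color"])
save("sw0.png",np.vstack([cv2.resize(cs[n]["color"],(480,300)) for n in("side","wrist")]))
s=bot.read_state();print(s)
E
```

```text
pics
{'t': 0.15, 'joint_positions': array([-3.76991489, 36.04643012,  2.20367922, 86.98095343, -1.5464856 ,
       57.08547625, -1.14630255]), 'dq': array([-0.01077769, -0.25249746,  0.05069942, -0.14050627, -0.00136407,
       -0.11845462, -0.04317889]), 'joint_efforts': array([ 2.19518879e-03, -5.63800478e+01,  1.22790758e+00, -1.93650573e+01,
        1.11919764e-02,  7.40401709e-03, -1.44664841e-05]), 'eef_pos': array([6.49558771e-01, 2.19100275e-05, 2.47614637e-01]), 'eef_rot': array([-1.79916841e+02,  1.21002897e-03,  8.99991778e+01]), 'contact_force': array([ 0.75290364, -0.18254385, -1.31631556]), 'moment': array([-6.30407143e-05,  1.75396530e-02, -4.50668775e-02]), 'grasp_force': 0.0, 'finger_gap': 0.08533940227135009}
```

View pics/scene0.png

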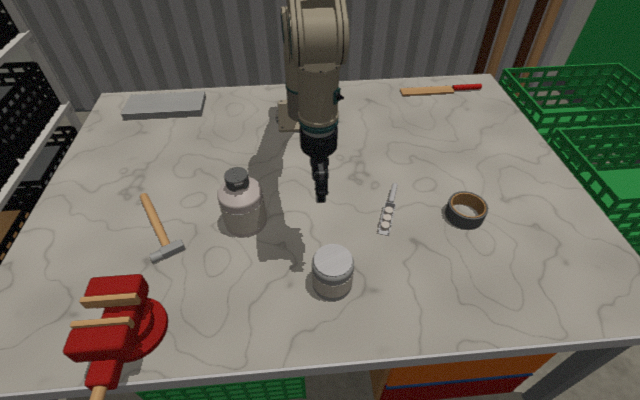

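View pics/sw0.png

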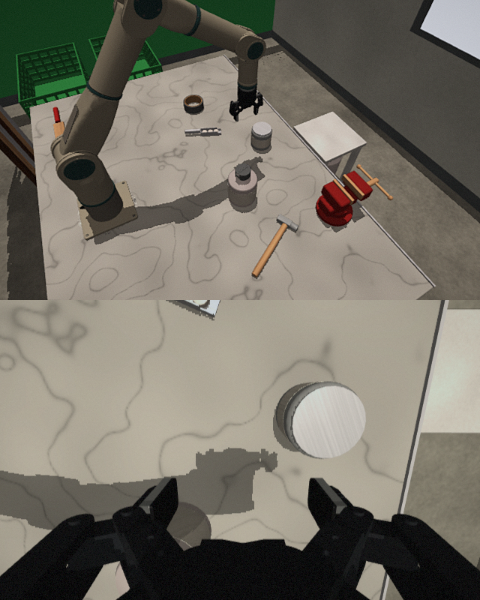

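The scene view shows the jar at about (240,205) with its cap at (237,180), the scoop lip near (384,233) with its handle end at (393,185), the tin at (333,270), the tape at (466,210) and the hammer at (160,230). I'll locate these from the depth data.

Run:
```python
from h import *
z=np.load("c0.npz")
for n in("scene","side"):
    c={k:z[n+k] for k in("color","depth","mtx","extrinsics")}
    W=cloud(c); np.save(n+"W.npy",W)
W=np.load("sceneW.npy")
def box(u0,v0,u1,v1,zl,zh):
    P=W[v0:v1,u0:u1].reshape(-1,3);P=P[(P[:,2]>zl)&(P[:,2]<zh)];return P
for nm,b in dict(captop=(215,160,260,200,.183,.2),capside=(215,160,260,200,.157,.183),jar=(210,165,270,240,.02,.118),tintop=(305,240,360,300,.105,.12),tape=(440,190,495,230,.04,.06),hammer=(130,190,190,265,.008,.05),scoop=(370,175,405,240,.008,.05),bench=(400,240,440,260,-.05,.05)).items():
    P=box(*b);print(nm,len(P),P.mean(0).round(4),P.min(0).round(4),P.max(0).round(4))
    if nm in("capside","jar"):
        x,y=P[:,0],P[:,1];s=np.linalg.lstsq(np.c_[2*x,2*y,x*0+1],x*x+y*y,rcond=None)[0];print("circ",s[:2],np.sqrt(s[2]+s[0]**2+s[1]**2))
    if nm in("scoop","hammer"):
        m=P[:,:2].mean(0);_,_,V=np.linalg.svd(P[:,:2]-m);print(V[0],((P[:,:2]-m)@V[0]).min(),((P[:,:2]-m)@V[0]).max())
img=z["scenecolor"]
a=cv2.resize(img[160:240,205:275],(560,600)[:2] and (525,600),interpolation=cv2.INTER_CUBIC)
b=cv2.resize(img[175:245,370:406],(275,535),interpolation=cv2.INTER_CUBIC)
b=np.vstack([b,np.zeros((65,275,3),np.uint8)])
save("z0.png",np.hstack([a,b]))
```

```text
captop 314 [ 0.5298 -0.2018  0.187 ] [ 0.4978 -0.2307  0.1832] [ 0.5629 -0.1723  0.1902]
capside 173 [ 0.5491 -0.1975  0.171 ] [ 0.4943 -0.2311  0.1572] [ 0.561  -0.1715  0.1828]
circ [ 0.52757229 -0.2023576 ] 0.029485845449283843
jar 1061 [ 0.5745 -0.193   0.0716] [ 0.5114 -0.2613  0.0206] [ 0.5903 -0.1413  0.118 ]
circ [ 0.52723553 -0.20218934] 0.0600325230284051
tintop 1002 [0.7566 0.0234 0.1099] [ 0.7095 -0.02    0.1051] [0.8001 0.068  0.1141]
tape 432 [0.5662 0.4324 0.0466] [0.5052 0.3787 0.04  ] [0.6183 0.4886 0.0525]
hammer 899 [ 0.5608 -0.437   0.0222] [ 0.4015 -0.5285  0.0081] [ 0.6553 -0.363   0.0293]
[0.8894179  0.45709495] -0.17713221600798199 0.08558826574209266
scoop 377 [0.5352 0.2146 0.0218] [0.4421 0.1704 0.008 ] [0.6142 0.2563 0.0379]
[ 0.92511341 -0.3796909 ] -0.10078275184815937 0.0821732331563218
bench 796 [6.707e-01 2.736e-01 2.000e-04] [ 0.6341  0.2135 -0.0038] [0.7057 0.3373 0.0057]
```

View pics/z0.png

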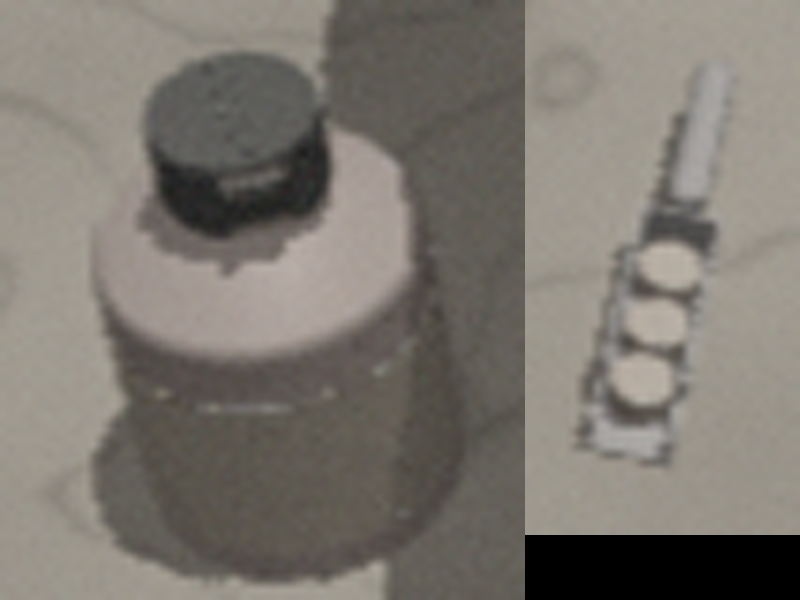

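The crop shows one tab on the cap facing the camera, slightly right of centre (crop ~(252,180)). The scoop's lip points towards the camera. A wrist view from above the cap will give the exact tab angle.

Run:
```python
from h import *
z=np.load("c0.npz");s=bot.read_state()
from scipy.spatial.transform import Rotation as R
E=np.linalg.inv(z["wristextrinsics"]);Rt=R.from_euler("xyz",s["eef_rot"],degrees=True).as_matrix()
print("cam pos tool",Rt.T@(E[:3,3]-s["eef_pos"]));print("cam axes in tool",(Rt.T@E[:3,:3]).round(3));print(z["wristmtx"])
# scoop direction from handle/channel
W=np.load("sceneW.npy");P=W[175:240,370:406].reshape(-1,3);P=P[(P[:,2]>.014)&(P[:,2]<.045)]
r=cv2.minAreaRect((P[:,:2]*1000).astype(np.float32));print(r)
```

```text
cam pos tool [ 0.06538411  0.00093153 -0.12498245]
cam axes in tool [[ 0.001  0.966  0.257]
 [ 1.    -0.001 -0.   ]
 [-0.     0.257 -0.966]]
[[289.74554205   0.         323.52887242]
 [  0.         289.74554205 193.92823567]
 [  0.           0.           1.        ]]
((526.6610717773438, 218.38491821289062), (31.82793426513672, 182.90567016601562), 67.87361907958984)
```

Call:
drive_tool --pt "-17.5 -29 7.5 0 0 0 0" --pt "-17.5 -29 7.5 0 0 0 0" --pt "-17.5 -29 7.5 0 0 0 0" --pt "-17.5 -29 7.5 0 0 0 0" --pt "-17.5 -29 7.5 0 0 0 0" --pt "-17.5 -29 7.5 0 0 0 0" --pt "-17 -28 7 0 0 0 0" --pt "0 0 0 0 0 0 0"

```text
t: 0.82
eef_pos: [0.524, -0.2103, 0.3018]
eef_rot: [-180.0, 0.3, 89.4]
contact_force: [-1.1, -1.0, -0.0]
finger_gap: 0.0856
grasp_force: 0.0
```

Run:
```python
from h import *
c=bot.camera("wrist");s=bot.read_state();print(s["eef_pos"],s["eef_rot"],s["joint_positions"],s["dq"].round(1))
np.savez("w1.npz",**c);W=cloud(c);np.save("w1W.npy",W)
m=(W[...,2]>.183)&(W[...,2]<.2)&(np.hypot(W[...,0]-.5275,W[...,1]+.202)<.05)
P=W[m];print(len(P),P.mean(0),P.min(0),P.max(0),np.percentile(P[:,2],[5,50,95]))
v,u=np.where(m);print(u.min(),u.max(),v.min(),v.max())
u0,v0=max(u.min()-40,0),max(v.min()-40,0)
cr=c["color"][v0:v.max()+40,u0:u.max()+40];f=600/max(cr.shape[:2]);print(u0,v0,f)
save("w1.png",cv2.resize(cr,None,fx=f,fy=f,interpolation=cv2.INTER_CUBIC))
```

```text
[ 0.52588587 -0.20658295  0.30114235] [1.79993435e+02 1.49319672e-01 8.95571453e+01] [16.35946716 25.6963103   3.21179655 97.03573846 -1.48953074 57.25755956
 19.61586285] [-3.1  1.3 -4.  -0.4 -2.  -0.5 -1.1]
3752 [ 0.52784468 -0.20063019  0.18650142] [ 0.49441464 -0.23094996  0.18301563] [ 0.56083829 -0.1714463   0.19017094] [0.18518875 0.18642926 0.18830518]
288 365 149 217
248 109 3.821656050955414
```

View pics/w1.png

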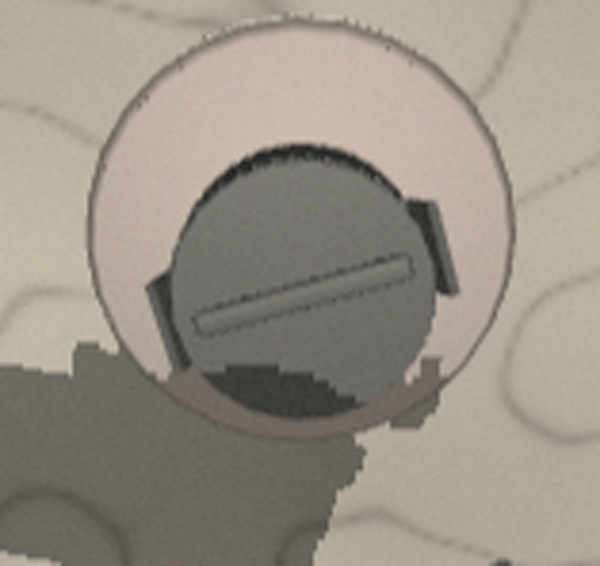

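The wrist view shows the cap's rib running from crop (203,323) to (403,266), with the tabs at its two ends on the left and right.

```bash
cat >> h.py <<'E'
def pix(c,u,v,z):
    K=c["mtx"];E=np.linalg.inv(c["extrinsics"]);d=E[:3,:3]@np.array([(u-K[0,2])/K[0,0],-(v-K[1,2])/K[1,1],-1])
    o=E[:3,3];return o+d*(z-o[2])/d[2]
E
python3 - <<'E'
from h import *
c=np.load("w1.npz");f=3.8217
q=lambda x,y,z:pix(c,248+x/f,109+y/f,z)
a,b=q(203,323,.1885),q(403,266,.1885);print(a,b,(a+b)/2,np.degrees(np.arctan2(*(b-a)[[1,0]])))
a,b=q(447,248,.183),q(163,322,.183);print("tabs",a,b,(a+b)/2,np.hypot(*(a-b)[:2]),np.degrees(np.arctan2(*(a-b)[[1,0]])))
m=np.load("w1W.npy");P=m[(m[...,2]>.185)&(m[...,2]<.189)&(np.hypot(m[...,0]-.5275,m[...,1]+.202)<.035)]
print(cv2.minEnclosingCircle((P[:,:2]*1000).astype(np.float32)))
s=bot.read_state();print(s["eef_pos"],s["eef_rot"])
E
```

```text
[ 0.50595136 -0.20834272  0.1885    ] [ 0.55025713 -0.19581778  0.1885    ] [ 0.52810424 -0.20208025  0.1885    ] 15.78524209828602
tabs [ 0.56059274 -0.19299433  0.183     ] [ 0.49639039 -0.20949817  0.183     ] [ 0.52849156 -0.20124625  0.183     ] 0.0662896531710807 14.416315270198577
((527.8756713867188, -201.83554077148438), 29.868581771850586)
[ 0.52588587 -0.20658295  0.30114235] [1.79993435e+02 1.49319672e-01 8.95571453e+01]
```

```bash
python3 -c "
from cell import bot
print([a for a in dir(bot) if a[0]!='_'],bot.tip_extent)"
```

```text
['MotionError', 'camera', 'close_job', 'read_state', 'tip_extent'] 0.017
```

Call:
drive_tool --pt "0 0 -8 0 0 0.092 0" --pt "0 0 -12 0 0 0.092 0" --pt "0 0 -15 0 0 0.09 0" --pt "0 0 -15 0 0 0 0" --pt "0 0 -15 0 0 0 0" --pt "0 0 -10 0 0 0 0" --pt "0 0 0 0 0 0 0" --pt "0 0 0 0 0 0 0"

```text
t: 1.53
eef_pos: [0.5281, -0.2013, 0.2249]
eef_rot: [-180.0, -0.1, 105.7]
contact_force: [0.4, -0.3, -0.1]
finger_gap: 0.0856
grasp_force: 0.0
```

Call:
drive_tool --pt "0 -0.5 -15 0 0 0 0" --pt "0 0 -15 0 0 0 0" --pt "0 0 -12 0 0 0 0" --pt "0 0 -8 0 0 0 0" --pt "0 0 0 0 0 0 0.1" --pt "0 0 0 0 0 0 0.15" --pt "0 0 0 0 0 0 0.2" --pt "0 0 0 0 0 0 0.25" --force 30

```text
t: 2.2
eef_pos: [0.5277, -0.203, 0.1767]
eef_rot: [-180.0, 0.0, 105.7]
contact_force: [-3.6, -0.3, 6.4]
finger_gap: 0.0646
grasp_force: 5.4
```

Call:
drive_tool --pt "0 0 0 0 0 0 0.3" --pt "0 0 0 0 0 0 0.35" --pt "0 0 0 0 0 0 0.4" --pt "0 0 0 0 0 0 0.4" --pt "0 0 0 0 0 0 0.4" --pt "0 0 0 0 0 0 0.4" --pt "0 0 0 0 0 0 0.4" --pt "0 0 0 0 0 0 0.4"

```text
t: 2.87
eef_pos: [0.5272, -0.2032, 0.1777]
eef_rot: [-180.0, 0.0, 105.6]
contact_force: [-7.7, 0.5, 13.9]
finger_gap: 0.0592
grasp_force: 29.7
```

Call:
drive_tool --pt "0.3 0.5 3 0 0 0 0.5" --pt "0 0 0 0 0 0.05 0.5" --pt "0 0 0 0 0 0.1 0.5" --pt "0 0 0 0 0 0.11 0.5" --pt "0 0 0 0 0 0.11 0.5" --pt "0 0 0 0 0 0.11 0.5" --pt "0 0 0 0 0 0.11 0.5" --pt "0 0 0 0 0 0.11 0.5"

```text
t: 3.53
eef_pos: [0.5283, -0.2019, 0.1788]
eef_rot: [180.0, 0.0, 146.1]
contact_force: [-1.2, 0.6, -0.7]
finger_gap: 0.0589
grasp_force: 32.7
```

Call:
drive_tool --pt "0 0 0 0 0 0.11 0.5" --pt "0 0 0 0 0 0.11 0.5" --pt "0 0 0 0 0 0.11 0.5" --pt "0 0 0 0 0 0.11 0.5" --pt "0 0 0 0 0 0.11 0.5" --pt "0 0 0 0 0 0.05 0.5" --pt "0 0 0 0 0 0 0.5" --pt "0 0 0 0 0 0 0.5"

```text
t: 4.2
eef_pos: [0.5286, -0.2024, 0.1788]
eef_rot: [-180.0, 0.1, -179.9]
contact_force: [0.5, -0.6, -1.5]
finger_gap: 0.0589
grasp_force: 32.7
```

Run:
```python
from h import *
s=bot.read_state();print(s["eef_pos"],s["eef_rot"],s["contact_force"],s["moment"],s["joint_positions"])
z=np.load("c0.npz");c=bot.camera("scene")
save("s2.png",cv2.resize(np.hstack([z["scenecolor"][150:245,200:275],c["color"][150:245,200:275]]),None,fx=5,fy=5,interpolation=cv2.INTER_CUBIC))
```

```text
[ 0.5286305  -0.2023756   0.17876285] [-1.79976241e+02  5.61047382e-02 -1.79941709e+02] [ 0.52256541 -0.60797022 -1.47914748] [-0.07712113  0.14109854 -0.01270345] [ 32.69582061  35.57435301 -22.53816056 104.28629998  18.81811429
  43.77186127  90.29173849]
```

Call:
drive_tool --pt "0 0 2 0 0 0 0.5" --pt "0 0 2 0 0 0 0.5" --pt "0 0 3 0 0 0 0.5" --pt "0 0 4 0 0 0 0.5" --pt "0 0 5 0 0 0 0.5" --pt "0 0 0 0 0 0 0.5" --pt "0 0 0 0 0 0 0.5" --pt "0 0 0 0 0 0 0.5"

```text
t: 4.92
eef_pos: [0.5284, -0.202, 0.1945]
eef_rot: [-180.0, 0.0, -179.8]
contact_force: [0.2, 0.2, -1.2]
finger_gap: 0.0591
grasp_force: 32.7
```

Call:
drive_tool --pt "0 0 15 0 0 0 0.5" --pt "0 0 20 0 0 0 0.5" --pt "0 0 15 0 0 0 0.5" --pt "4 20 0 0 0 0 0.5" --pt "6 35 0 0 0 0 0.5" --pt "7 40 0 0 0 0 0.5" --pt "8 42 0 0 0 0 0.5" --pt "7 35 0 0 0 0 0.5"

```text
t: 5.58
eef_pos: [0.5602, -0.0281, 0.2443]
eef_rot: [179.9, 0.0, -179.8]
contact_force: [0.2, 0.2, -0.6]
finger_gap: 0.0588
grasp_force: 32.7
```

Call:
drive_tool --pt "0 0 -20 0 0 0 0.5" --pt "0 0 -30 0 0 0 0.5" --pt "0 0 -35 0 0 0 0.5" --pt "0 0 -35 0 0 0 0.5" --pt "0 0 -35 0 0 0 0.5" --pt "0 0 -25 0 0 0 0.5" --pt "0 0 -10 0 0 0 0.5" --pt "0 0 0 0 0 0 0.5"

```text
t: 6.25
eef_pos: [0.5583, -0.0309, 0.0519]
eef_rot: [180.0, -0.3, -179.8]
contact_force: [0.4, 0.2, -0.6]
finger_gap: 0.0588
grasp_force: 32.7
```

Run:
```python
from h import *
s=bot.read_state();print(s["eef_pos"],s["eef_rot"],s["contact_force"],s["finger_gap"])
c=bot.camera("side");np.savez("sd.npz",**c);save("sd.png",c["color"]);c2=bot.camera("scene");np.savez("sc.npz",**c2)
W=cloud(c);z=np.load("c0.npz");save("sd2.png",np.vstack([cv2.resize(c["color"][60:260,180:420],None,fx=1.5,fy=1.5),cv2.resize(c2["color"][100:280,200:440],None,fx=1.5,fy=1.5)]))
W=cloud(c2)
x=W[...,0];y=W[...,1]
m=(np.hypot(x-.528,y+.202)<.1)&(W[...,2]>.03)&(W[...,2]<.118)
x,y=x[m],y[m];t=np.linalg.lstsq(np.c_[2*x,2*y,x*0+1],x*x+y*y,rcond=None)[0];print("jar",t[:2],np.sqrt(t[2]+t[0]**2+t[1]**2))
m=(np.hypot(W[...,0]-.528,W[...,1]+.202)<.03)&(W[...,2]>.14);print("neck",m.sum(),W[m].min(0),W[m].max(0))
```

```text
[ 0.55834517 -0.03088687  0.05193998] [ 179.99271817   -0.2830209  -179.79628859] [ 0.37781397  0.20344566 -0.63738197] 0.05878909061379071
jar [ 0.52721563 -0.20217398] 0.05999944597084128
neck 465 [ 0.50359616 -0.2308186   0.14126908] [ 0.55740643 -0.17281041  0.18570106]
```

View pics/sd2.png

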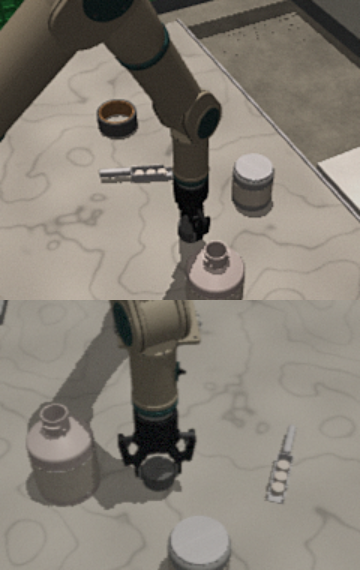

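The picture shows the open jar still standing in place (lower view, mouth ~(55,415)) and the cap held in the gripper above the bench at ~(155,470). Next I lower it onto the bench.

Call:
drive_tool --pt "0 0 -10 0 0 0 0.5" --pt "0 0 -8 0 0 0 0.5" --pt "0 0 -4 0 0 0 0.5" --pt "0 0 -2 0 0 0 0.5" --pt "0 0 -2 0 0 0 0.5" --pt "0 0 -1 0 0 0 0.5" --pt "0 0 0 0 0 0 0.5" --pt "0 0 0 0 0 0 0.5"

```text
t: 7.02
eef_pos: [0.5602, -0.0311, 0.0274]
eef_rot: [-180.0, 0.0, -179.8]
contact_force: [0.3, -0.8, -0.9]
finger_gap: 0.0589
grasp_force: 32.7
```

Call:
drive_tool --pt "0 0 -1 0 0 0 0.5" --pt "0 0 -1 0 0 0 0.5" --pt "0 0 -1 0 0 0 0.5" --pt "0 0 -0.5 0 0 0 0.5" --pt "0 0 0 0 0 0 0.5" --pt "0 0 0 0 0 0 0.5" --pt "0 0 0 0 0 0 0.5" --pt "0 0 0 0 0 0 0.5"

```text
t: 7.68
eef_pos: [0.5601, -0.0311, 0.0238]
eef_rot: [-180.0, -0.0, -179.8]
contact_force: [-0.7, 0.1, -0.1]
finger_gap: 0.0589
grasp_force: 32.8
```

Call:
drive_tool --pt "0 0 -0.5 0 0 0 0.4" --pt "0 0 0 0 0 0 0.3" --pt "0 0 0 0 0 0 0.2" --pt "0 0 0 0 0 0 0.1" --pt "0 0 0 0 0 0 0" --pt "0 0 0 0 0 0 0" --pt "0 0 0 0 0 0 0" --pt "0 0 0 0 0 0 0"

```text
t: 8.35
eef_pos: [0.5601, -0.031, 0.0233]
eef_rot: [180.0, -0.0, -179.8]
contact_force: [0.4, -1.0, -0.2]
finger_gap: 0.0854
grasp_force: 0.0
```

Call:
drive_tool --pt "0 0 10 0 0 0 0" --pt "0 0 25 0 0 0 0" --pt "0 0 35 0 0 0 0" --pt "0 0 35 0 0 0 0" --pt "0 0 35 0 0 0 0" --pt "0 0 35 0 0 0 0" --pt "0 0 20 0 0 0 0" --pt "0 0 0 0 0 0 0"

```text
t: 9.02
eef_pos: [0.5629, -0.0307, 0.224]
eef_rot: [-180.0, 0.6, -179.8]
contact_force: [1.4, -0.4, -0.5]
finger_gap: 0.0857
grasp_force: 0.0
```

Call:
drive_tool --pt "-6 20 0 0 0 -0.04 0" --pt "-11 38 0 0 0 -0.06 0" --pt "-12 39 0 0 0 -0.06 0" --pt "-12 39 0 0 0 -0.06 0" --pt "-12 39 0 0 0 -0.06 0" --pt "-12 39 0 0 0 -0.06 0" --pt "-11.5 37 0 0 0 -0.05 0" --pt "-5 18 0 0 0 0 0"

```text
t: 9.68
eef_pos: [0.4756, 0.2437, 0.2185]
eef_rot: [179.9, -0.1, 158.1]
contact_force: [0.2, 0.4, -0.2]
finger_gap: 0.0855
grasp_force: 0.0
```

Call:
drive_tool --pt "0 0 -5 0 0 0 0" --pt "0 0 -10 0 0 0 0" --pt "0 0 -5 0 0 0 0" --pt "0 0 0 0 0 0 0" --pt "0 0 0 0 0 0 0" --pt "0 0 0 0 0 0 0" --pt "0 0 0 0 0 0 0" --pt "0 0 0 0 0 0 0"

```text
t: 10.35
eef_pos: [0.479, 0.2375, 0.1986]
eef_rot: [180.0, 0.0, 157.8]
contact_force: [0.1, -0.6, 0.2]
finger_gap: 0.0853
grasp_force: 0.0
```

Run:
```python
from h import *
c=bot.camera("wrist");c2=bot.camera("scene");s=bot.read_state();print(s["eef_pos"],s["eef_rot"],s["joint_positions"])
np.savez("w2.npz",**c);W=cloud(c);np.save("w2W.npy",W)
cap=cloud(c2);m=(np.hypot(cap[...,0]-.56,cap[...,1]+.031)<.06)&(cap[...,2]>.01);print("cap",m.sum(),cap[m].min(0),cap[m].max(0))
# handle points: top z~.034
m=(np.hypot(W[...,0]-.54,W[...,1]-.21)<.13)&(W[...,2]>.008)&(W[...,2]<.045)
P=W[m];print(len(P));r=cv2.minAreaRect((P[:,:2]*1000).astype(np.float32));print(r)
m2=m&(W[...,2]>.028)&(np.hypot(W[...,0]-.4785,W[...,1]-.238)<.03)
P=W[m2];print(P.mean(0),np.percentile(P[:,2],[5,50,95]));r=cv2.minAreaRect((P[:,:2]*1000).astype(np.float32));print(r)
save("w2.png",c["color"])
```

```text
[0.47886309 0.23778831 0.1985739 ] [1.79977840e+02 1.79628096e-02 1.57808284e+02] [-17.36326725  31.14681372 -17.84062665 108.15054939  13.51355214
  42.70991467  25.03451895]
cap 404 [ 0.53110309 -0.06464717  0.01009872] [0.59155309 0.00350356 0.03810538]
2690
((525.84326171875, 219.15826416015625), (31.853134155273438, 184.78526306152344), 68.00167083740234)
[0.47807875 0.23854437 0.03259876] [0.03009301 0.03281992 0.03424246]
((478.5973815917969, 238.24729919433594), (14.872570991516113, 59.12092208862305), 67.9283447265625)
```

View pics/w2.png

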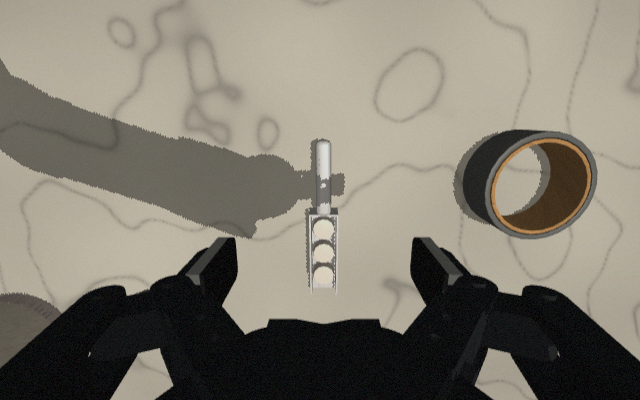

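The picture shows the scoop between the open fingers, with its handle at (323,175) and all three tablets in the channel at (323,230–275). The tape, at (545,185), is well clear. I'll go down and pinch the handle.

Call:
drive_tool --pt "-1.2 0.9 -20 0 0 0 0" --pt "0 0 -35 0 0 0 0.2" --pt "0 0 -38 0 0 0 0.4" --pt "0 0 -38 0 0 0 0.5" --pt "0 0 -28 0 0 0 0.5" --pt "0 0 -13 0 0 0 0.5" --pt "0 0 -4 0 0 0 0.5" --pt "0 0 0 0 0 0 0.5" --force 40

```text
t: 11.12
eef_pos: [0.4769, 0.2388, 0.0215]
eef_rot: [-179.9, -0.1, 157.9]
contact_force: [0.9, 0.3, 0.1]
finger_gap: 0.0426
grasp_force: 0.0
```

Call:
drive_tool --pt "0 0 0 0 0 0 0.6" --pt "0 0 0 0 0 0 0.65" --pt "0 0 0 0 0 0 0.7" --pt "0 0 0 0 0 0 0.75" --pt "0 0 0 0 0 0 0.8" --pt "0 0 0 0 0 0 0.85" --pt "0 0 0 0 0 0 0.9" --pt "0 0 0 0 0 0 0.95"

```text
t: 11.78
eef_pos: [0.4778, 0.239, 0.023]
eef_rot: [180.0, 0.0, 157.8]
contact_force: [-1.0, -1.7, 5.9]
finger_gap: 0.0153
grasp_force: 42.0
```

Call:
drive_tool --pt "0 0 0 0 0 0 1" --pt "0 0 0 0 0 0 1" --pt "0 0 0 0 0 0 1" --pt "0 0 3 0 0 0 1" --pt "0 0 6 0 0 0 1" --pt "0 0 10 0 0 0 1" --pt "0 0 15 0 0 0 1" --pt "0 0 18 0 0 0 1" --force 80

```text
t: 12.45
eef_pos: [0.4767, 0.2385, 0.0747]
eef_rot: [-179.9, -0.1, 157.8]
contact_force: [0.4, -0.1, -0.8]
finger_gap: 0.015
grasp_force: 78.0
```

Call:
drive_tool --pt "0 0 20 0 0 0 1" --pt "0 0 25 0 0 0 1" --pt "0 0 28 0 0 0 1" --pt "0 0 28 0 0 0 1" --pt "0 0 28 0 0 0 1" --pt "0 0 25 0 0 0 1" --pt "0 0 20 0 0 0 1" --pt "0 0 12 0 0 0 1"

```text
t: 13.12
eef_pos: [0.4778, 0.2392, 0.2636]
eef_rot: [179.8, 0.1, 157.8]
contact_force: [0.2, 0.1, -1.7]
finger_gap: 0.0149
grasp_force: 78.0
```

```bash
cat > sc.py <<'E'
from h import *
from scipy.spatial.transform import Rotation as R
s=bot.read_state();print(s["eef_pos"].round(4),s["eef_rot"].round(2),s["finger_gap"],s["grasp_force"],s["contact_force"].round(1),s["joint_positions"].round(0))
c=bot.camera("wrist");W=cloud(c)
E=R.from_euler("xyz",s["eef_rot"],degrees=True).as_matrix()
T=(W-s["eef_pos"])@E   # tool frame: scoop x=-tool x, z=-tool z
m=(abs(T[...,1])<.016)&(T[...,0]<-.05)&(T[...,0]>-.16)&(abs(T[...,2])<.03)
P=T[m];X=-P[:,0];print(len(P),"lip at",np.percentile(X,99.5) if len(P) else None)
for a in range(50,160,10):
    q=P[(X>a/1000)&(X<a/1000+.01)]
    if len(q)>3: print(a,len(q),(-q[:,2]*1000).min().round(1),np.median(-q[:,2]*1000).round(1),(-q[:,2]*1000).max().round(1),"y",(q[:,1].min()*1000).round(1),(q[:,1].max()*1000).round(1))
save("w_sc.png",c["color"])
E
python3 sc.py
```

```text
[0.4778 0.2392 0.2636] [1.7984e+02 1.3000e-01 1.5784e+02] 0.01488881696041678 78.02487015724182 [ 0.2  0.1 -1.7] [-16.  26. -20. 104.  11.  51.  27.]
0 lip at None
```

```bash
cat > sc.py <<'E'
from h import *
from scipy.spatial.transform import Rotation as R
s=bot.read_state();print(s["eef_pos"].round(4),s["eef_rot"].round(2),s["finger_gap"],s["grasp_force"],s["contact_force"].round(1),s["joint_positions"].round(0))
E=R.from_euler("xyz",s["eef_rot"],degrees=True).as_matrix()
for n in("scene","side"):
    c=bot.camera(n);W=cloud(c);np.savez(n+"_l.npz",**c)
    T=(W-s["eef_pos"])@E   # tool frame: scoop x=-tool x, z=-tool z
    m=(abs(T[...,1])<.022)&(T[...,0]<-.03)&(T[...,0]>-.17)&(abs(T[...,2])<.05)
    P=T[m]*1000;X=-P[:,0];print(n,len(P),"lip at",np.sort(X)[-3:])
    for a in range(30,160,10):
        q=P[(X>a)&(X<a+10)];Z=-q[:,2]
        if len(q)>3: print(a,len(q),Z.min().round(1),np.median(Z).round(1),Z.max().round(1),"y",q[:,1].min().round(1),q[:,1].max().round(1))
    v,u=np.where(m);print(u.min(),u.max(),v.min(),v.max())
E
python3 sc.py
```

```text
[0.4786 0.2397 0.2649] [179.73   0.24 157.84] 0.014969034719070974 77.99875617027283 [0.7 1.  0.1] [-16.  26. -20. 104.  11.  51.  27.]
scene 529 lip at [145.05119578 145.37642944 146.43581648]
30 53 -20.7 3.6 11.9 y -14.2 15.5
40 58 -20.6 -4.5 5.5 y -15.9 16.1
50 31 -21.0 -6.3 4.0 y -15.1 15.8
60 51 -22.8 -7.1 3.0 y -15.6 16.0
70 22 -20.7 -8.5 3.9 y -15.4 15.6
80 32 -23.6 -6.5 3.2 y -14.9 15.9
90 55 -22.2 -7.3 4.3 y -15.9 15.5
100 23 -22.5 -7.0 2.8 y -15.8 15.7
110 37 -23.1 -6.6 3.8 y -16.2 14.6
120 84 -22.4 -11.0 3.4 y -16.2 15.6
130 52 -23.9 -20.6 -4.5 y -16.0 14.1
140 31 -25.1 -20.8 -6.6 y -16.3 15.5
389 410 131 172
side 359 lip at [139.60384544 139.78950771 140.96315483]
30 26 -19.4 -1.0 9.9 y -21.0 15.6
40 34 -22.9 -6.7 1.3 y -21.0 18.3
50 35 -24.6 -7.0 2.0 y -20.3 17.0
60 34 -27.2 -8.2 2.2 y -19.2 16.8
70 36 -25.0 -9.7 1.4 y -20.8 15.8
80 36 -25.6 -7.8 1.2 y -20.2 15.9
90 34 -28.3 -8.1 1.6 y -21.4 17.6
100 32 -22.9 -9.0 1.4 y -21.3 16.8
110 36 -22.3 -7.6 2.1 y -18.4 15.2
120 27 -25.2 -12.7 -4.5 y -19.4 15.3
130 28 -25.0 -18.0 -7.6 y -21.7 15.1
259 292 119 131
```

Depth data shows the scoop level in the grip, with the lip 145 mm ahead and 23 mm below the tool. I carry it level to the jar.

Call:
drive_tool --pt "-2 -10 0 0 0 0 1" --pt "-3 -18 0 0 0 0 1" --pt "-5 -25 0 0 0 0 1" --pt "-5 -28 0 0 0 0 1" --pt "-5 -28 0 0 0 0 1" --pt "-5 -28 0 0 0 0 1" --pt "-5 -28 0 0 0 0 1" --pt "-5 -28 0 0 0 0 1"

```text
t: 13.93
eef_pos: [0.4404, 0.0436, 0.259]
eef_rot: [-179.9, -0.2, 157.8]
contact_force: [0.3, -0.6, -0.8]
finger_gap: 0.0146
grasp_force: 78.0
```

Call:
drive_tool --pt "-5 -28 0 0 0 0 1" --pt "-5 -28 0 0 0 0 1" --pt "-5 -28 0 0 0 0 1" --pt "-5 -28 0 0 0 0 1" --pt "-5 -28 0 0 0 0 1" --pt "-4 -20 0 0 0 0 1" --pt "-2 -12 0 0 0 0 1" --pt "-1 -5 0 0 0 0 1"

```text
t: 14.6
eef_pos: [0.4081, -0.1337, 0.2591]
eef_rot: [-179.9, -0.2, 157.6]
contact_force: [-0.4, 0.2, -1.1]
finger_gap: 0.0147
grasp_force: 78.1
```

Call:
drive_tool --pt "0 0 0 0 0 0 1" --pt "0 0 0 0 0 0 1" --pt "0 0 0 0 0 0 1" --pt "0 0 0 0 0 0 1" --pt "0 0 0 0 0 0 1" --pt "0 0 0 0 0 0 1" --pt "0 0 0 0 0 0 1" --pt "0 0 0 0 0 0 1"

```text
t: 15.27
eef_pos: [0.4105, -0.1309, 0.2604]
eef_rot: [180.0, 0.0, 157.9]
contact_force: [0.4, -0.3, -1.4]
finger_gap: 0.0145
grasp_force: 78.1
```

```bash
cat > pour.py <<'E'
from h import *
from scipy.spatial.transform import Rotation as R
s=bot.read_state();E=R.from_euler("xyz",s["eef_rot"],degrees=True).as_matrix();p=s["eef_pos"]*1000
lip=p+E@[-144.5,0,23];d=-E[:,0];M=np.array([527.7,-202.1,184]);dh=d[:2]/np.hypot(*d[:2])
print("tcp",p.round(1),"lip",lip.round(1),"lip-mouth along/left/up",((lip-M)[:2]@dh).round(1),((lip-M)[:2]@[-dh[1],dh[0]]).round(1),(lip-M)[2].round(1),"tilt",np.degrees(np.arcsin(-d[2])).round(2),"yaw",np.degrees(np.arctan2(d[1],d[0])).round(2),s["joint_positions"].round(0))
E
python3 pour.py; python3 sc.py|head -2
python3 - <<'E'
import numpy as np
for t in (0,5,10,15,20,25,30,35,40,45,50,55):
    a=np.radians(t);print(t,(144.5*np.cos(a)-23*np.sin(a)).round(1),(144.5*np.sin(a)+23*np.cos(a)).round(1))
E
```

```text
tcp [ 410.5 -130.9  260.4] lip [ 544.3 -185.4  237.4] lip-mouth along/left/up 9.1 21.7 53.4 tilt -0.0 yaw -22.14 [ 27.  18. -17. 119.   7.  44.  74.]
[ 0.4105 -0.1309  0.2604] [180.     0.   157.86] 0.014511601357347973 78.06832551956177 [ 0.4 -0.3 -1.4] [ 27.  18. -17. 119.   7.  44.  74.]
scene 626 lip at [144.75265366 144.94030974 145.1519847 ]
0 144.5 23.0
5 141.9 35.5
10 138.3 47.7
15 133.6 59.6
20 127.9 71.0
25 121.2 81.9
30 113.6 92.2
35 105.2 101.7
40 95.9 110.5
45 85.9 118.4
50 75.3 125.5
55 64.0 131.6
```

Call:
drive_tool --pt "-2.1 -2.5 -1.5 0.0141 0.0346 0 1" --pt "-2.1 -2.5 -1.5 0.0141 0.0346 0 1" --pt "-2.1 -2.5 -1.5 0.0141 0.0346 0 1" --pt "-2.1 -2.5 -1.5 0.0141 0.0346 0 1" --pt "-2.1 -2.5 -1.5 0.0141 0.0346 0 1" --pt "-2.1 -2.5 -1.5 0.0141 0.0346 0 1" --pt "-2.1 -2.5 -1.5 0.0141 0.0346 0 1" --pt "0 0 0 0 0 0 1"

```text
t: 16.03
eef_pos: [0.3963, -0.1496, 0.2491]
eef_rot: [-180.0, -15.0, 157.8]
contact_force: [0.4, -0.5, -0.4]
finger_gap: 0.0148
grasp_force: 78.1
```

Call:
drive_tool --pt "0 0 0 0 0 0 1" --pt "0 0 0 0 0 0 1" --pt "0 0 0 0 0 0 1" --pt "0 0 0 0 0 0 1" --pt "0 0 0 0 0 0 1" --pt "0 0 0 0 0 0 1" --pt "0 0 0 0 0 0 1" --pt "0 0 0 0 0 0 1"

```text
t: 16.7
eef_pos: [0.3957, -0.1486, 0.2499]
eef_rot: [180.0, -15.0, 157.8]
contact_force: [-1.2, -0.4, -1.0]
finger_gap: 0.0147
grasp_force: 78.1
```

```bash
python3 pour.py
python3 - <<'E'
from h import *
a=bot.camera("scene");b=bot.camera("side");np.savez("pa.npz",**a);np.savez("pb.npz",**b)
f=lambda c:cv2.resize(c,(400,480),interpolation=cv2.INTER_CUBIC)
# project mouth centre
for c,n in((a,"scene"),(b,"side")):
    E=c["extrinsics"];q=E[:3,:3]@[.5277,-.2021,.184]+E[:3,3];K=c["mtx"];print(n,K[0,2]+K[0,0]*q[0]/-q[2],K[1,2]+K[1,1]*-q[1]/-q[2])
save("p1.png",np.hstack([f(a["color"][120:240,190:290]),f(b["color"][110:230,270:370])]))
E
```

```text
tcp [ 395.7 -148.6  249.9] lip [ 519.5 -199.   190.3] lip-mouth along/left/up -8.8 -0.2 6.3 tilt 14.98 yaw -22.16 [ 29.  26. -16. 110.   6.  61.  78.]
scene 235.27739523058668 175.15385042937683
side 324.17576948035156 225.3723796810036
```

View pics/p1.png

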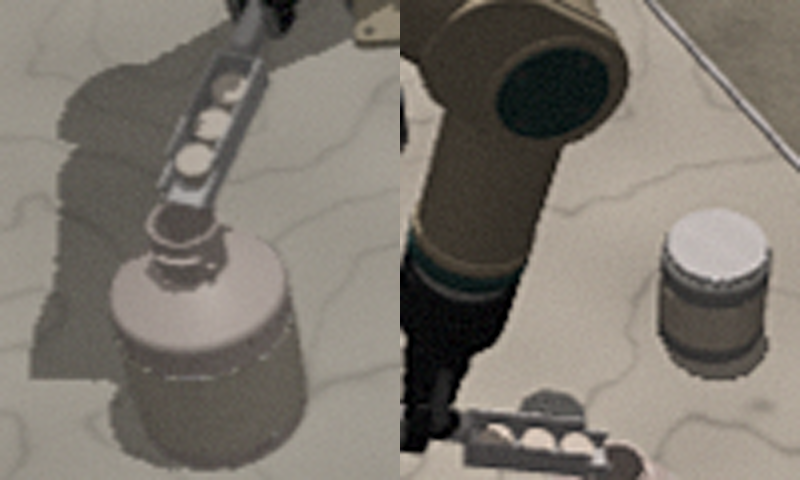

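The picture shows the three tablets still in the channel and the lip over the near side of the mouth, at crop (189,205) against a mouth centre of (188,225). Now I tip about the lip.

Call:
drive_tool --pt "5.1 -2.1 10.7 0.0329 0.0808 0 1" --pt "6.0 -2.4 10.2 0.0329 0.0808 0 1" --pt "6.9 -2.8 9.6 0.0329 0.0808 0 1" --pt "7.7 -3.1 8.8 0.0329 0.0808 0 1" --pt "8.5 -3.5 8.1 0.0329 0.0808 0 1" --pt "9.2 -3.7 7.2 0.0329 0.0808 0 1" --pt "9.7 -4.0 6.5 0.0329 0.0808 0 1" --pt "0 0 0 0 0 0 1"

```text
t: 17.47
eef_pos: [0.4507, -0.171, 0.3072]
eef_rot: [180.0, -50.3, 157.8]
contact_force: [-0.9, 0.3, -1.3]
finger_gap: 0.015
grasp_force: 78.2
```

Call:
drive_tool --pt "0 0 0 0 0 0 1" --pt "0 0 0 0 0 0 1" --pt "0 0 0 0 0 0 1" --pt "0 0 0 0 0 0 1" --pt "0 0 0 0 0 0 1" --pt "0 0 0 0 0 0 1" --pt "0 0 0 0 0 0 1" --pt "0 0 0 0 0 0 1"

```text
t: 18.13
eef_pos: [0.4487, -0.1703, 0.3112]
eef_rot: [-180.0, -49.9, 157.8]
contact_force: [-0.2, 0.3, -1.4]
finger_gap: 0.0148
grasp_force: 78.2
```

```bash
python3 pour.py
python3 - <<'E'
from h import *
a=bot.camera("scene");b=bot.camera("side")
f=lambda c:cv2.resize(c,(400,480),interpolation=cv2.INTER_CUBIC)
save("p2.png",np.hstack([f(a["color"][120:240,190:290]),f(b["color"][140:260,280:380])]))
E
```

```text
tcp [ 448.7 -170.3  311.2] lip [ 518.5 -198.7  185.8] lip-mouth along/left/up -9.8 -0.3 1.8 tilt 49.94 yaw -22.17 [ 26.  47. -14.  74.   2. 110.  79.]
```

View pics/p2.png

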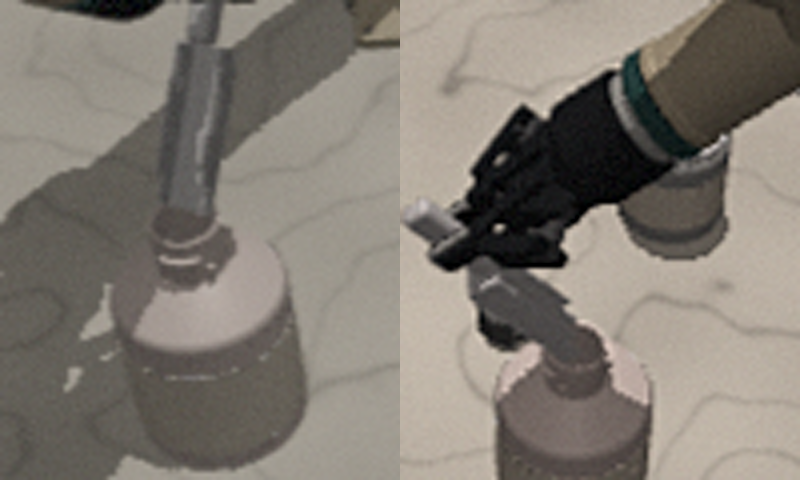

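The picture shows the scoop empty at 50° and no tablets outside the jar. I lift away, level the scoop and carry it back.

Call:
drive_tool --pt "-3 1 12 0 0 0 1" --pt "-3 1 12 -0.02 -0.05 0 1" --pt "0 0 8 -0.04 -0.099 0 1" --pt "0 0 0 -0.04 -0.099 0 1" --pt "0 0 0 -0.04 -0.099 0 1" --pt "0 0 0 -0.04 -0.099 0 1" --pt "0 0 0 -0.04 -0.099 0 1" --pt "0 0 0 -0.04 -0.099 0 1"

```text
t: 18.9
eef_pos: [0.4428, -0.1681, 0.3444]
eef_rot: [179.9, -9.8, 157.9]
contact_force: [-0.1, 0.1, -0.8]
finger_gap: 0.0148
grasp_force: 78.1
```

Call:
drive_tool --pt "0 10 0 -0.04 -0.099 0 1" --pt "0 20 0 -0.029 -0.066 0 1" --pt "2 34 0 0 0 0 1" --pt "4 38 0 0 0 0 1" --pt "5 38 0 0 0 0 1" --pt "5 38 0 0 0 0 1" --pt "5 38 -5 0 0 0 1" --pt "5 38 -10 0 0 0 1"

```text
t: 19.57
eef_pos: [0.4689, 0.0876, 0.3297]
eef_rot: [179.9, 0.2, 157.9]
contact_force: [1.1, -0.9, -0.8]
finger_gap: 0.0147
grasp_force: 78.2
```

Call:
drive_tool --pt "4 38 -20 0 0 0 1" --pt "3 38 -20 0 0 0 1" --pt "2 34 -20 0 0 0 1" --pt "0 25 -20 0 0 0 1" --pt "0 12 -20 0 0 0 1" --pt "0 5 -20 0 0 0 1" --pt "0 0 -20 0 0 0 1" --pt "0 0 -10 0 0 0 1"

```text
t: 20.23
eef_pos: [0.4762, 0.235, 0.1777]
eef_rot: [-179.8, -0.1, 158.0]
contact_force: [-0.3, -0.7, -0.2]
finger_gap: 0.0145
grasp_force: 78.1
```

```bash
python3 pour.py; python3 sc.py
python3 - <<'E'
from h import *
W=cloud(dict(np.load("scene_l.npz")))
x,y,z=W[...,0],W[...,1],W[...,2]
m=(np.hypot(x-.5277,y+.2021)<.1)&(z>.03)&(z<.118)
x,y=x[m],y[m];t=np.linalg.lstsq(np.c_[2*x,2*y,x*0+1],x*x+y*y,rcond=None)[0];print("jar",t[:2])
E
```

```text
tcp [476.2 235.  177.7] lip [610.  180.7 154.6] lip-mouth along/left/up -67.3 385.7 -29.4 tilt 0.05 yaw -22.04 [-15.  33. -21. 110.  17.  41.  22.]
[0.4762 0.235  0.1777] [-1.7983e+02 -5.0000e-02  1.5796e+02] 0.014472138759267991 78.1429374217987 [-0.3 -0.7 -0.2] [-15.  33. -21. 110.  17.  41.  22.]
scene 480 lip at [145.22389665 145.57421196 145.60619003]
30 49 -22.6 2.3 12.9 y -11.9 14.9
40 86 -23.5 -10.4 8.4 y -16.0 16.0
50 33 -23.9 -21.0 2.3 y -15.3 14.8
60 33 -23.7 -21.3 2.1 y -15.8 15.9
70 31 -24.0 -20.7 2.5 y -14.3 15.8
80 36 -24.0 -21.2 5.1 y -15.6 15.8
90 37 -23.2 -20.7 2.8 y -16.1 15.7
100 35 -24.0 -20.7 4.8 y -16.0 14.3
110 33 -23.7 -21.5 4.7 y -15.3 15.6
120 46 -23.8 -20.7 3.3 y -16.3 15.2
130 34 -25.5 -21.2 -5.9 y -15.6 15.4
140 27 -24.0 -20.9 -5.7 y -16.2 15.2
383 402 158 197
side 327 lip at [139.85028125 140.03444453 140.24782802]
30 26 -23.8 1.4 12.2 y -19.4 14.5
40 28 -21.1 -7.6 5.0 y -21.6 16.8
50 31 -22.9 -8.1 3.3 y -20.6 16.1
60 31 -20.8 -8.4 4.7 y -21.9 16.2
70 31 -24.9 -12.4 4.5 y -21.6 18.1
80 34 -24.3 -11.8 5.2 y -21.3 16.5
90 30 -26.5 -8.4 4.4 y -20.0 16.6
100 32 -24.7 -10.1 3.0 y -20.1 15.2
110 30 -27.2 -8.1 3.1 y -20.2 17.7
120 27 -26.1 -16.1 -3.6 y -20.6 16.7
130 25 -27.0 -17.9 -5.1 y -21.1 15.3
261 292 140 151
jar [ 0.52738085 -0.20224335]
```

Call:
drive_tool --pt "0 0 -20 0 0 0 1" --pt "0 0 -30 0 0 0 1" --pt "0 0 -33 0 0 0 1" --pt "0 0 -30 0 0 0 1" --pt "0 0 -20 0 0 0 1" --pt "0 0 -10 0 0 0 1" --pt "0 0 -4 0 0 0 1" --pt "0 0 0 0 0 0 1"

```text
t: 21.0
eef_pos: [0.4782, 0.2354, 0.0328]
eef_rot: [180.0, 0.1, 157.9]
contact_force: [-0.5, -0.0, -0.5]
finger_gap: 0.0144
grasp_force: 78.2
```

Call:
drive_tool --pt "0 0 -1 0 0 0 1" --pt "0 0 -1 0 0 0 1" --pt "0 0 -1 0 0 0 1" --pt "0 0 0 0 0 0 1" --pt "0 0 0 0 0 0 1" --pt "0 0 0 0 0 0 1" --pt "0 0 0 0 0 0 1" --pt "0 0 0 0 0 0 1"

```text
t: 21.67
eef_pos: [0.4776, 0.2352, 0.0293]
eef_rot: [180.0, 0.1, 157.9]
contact_force: [-0.0, -0.5, -0.7]
finger_gap: 0.015
grasp_force: 78.2
```

Call:
drive_tool --pt "0 0 -2 0 0 0 1" --pt "0 0 -2 0 0 0 1" --pt "0 0 -1 0 0 0 1" --pt "0 0 -0.7 0 0 0 1" --pt "0 0 -0.5 0 0 0 1" --pt "0 0 0 0 0 0 1" --pt "0 0 0 0 0 0 1" --pt "0 0 0 0 0 0 1"

```text
t: 22.33
eef_pos: [0.4773, 0.2352, 0.0232]
eef_rot: [-180.0, 0.1, 157.9]
contact_force: [-0.6, -0.0, 3.4]
finger_gap: 0.0149
grasp_force: 78.9
```

Call:
drive_tool --pt "0 0 0 0 0 0 0.75" --pt "0 0 0 0 0 0 0.6" --pt "0 0 0 0 0 0 0.4" --pt "0 0 0 0 0 0 0.3" --pt "0 0 0 0 0 0 0.3" --pt "0 0 0 0 0 0 0.3" --pt "0 0 0 0 0 0 0.3" --pt "0 0 10 0 0 0 0.3" --force 30

```text
t: 23.0
eef_pos: [0.4766, 0.2347, 0.032]
eef_rot: [-179.9, -0.0, 157.9]
contact_force: [-0.2, -0.3, -0.2]
finger_gap: 0.0595
grasp_force: 0.0
```

Call:
drive_tool --pt "0 0 20 0 0 0 0.3" --pt "0 0 30 0 0 0 0.3" --pt "0 0 35 0 0 0 0.3" --pt "0 0 35 0 0 0 0.3" --pt "0 0 35 0 0 0 0.3" --pt "0 0 20 0 0 0 0.3" --pt "0 0 10 0 0 0 0.3" --pt "0 0 0 0 0 0 0.3"

```text
t: 23.67
eef_pos: [0.4787, 0.2358, 0.2206]
eef_rot: [179.8, 0.3, 157.9]
contact_force: [0.6, -0.1, 0.0]
finger_gap: 0.0602
grasp_force: 0.0
```

Run:
```python
from h import *
print(bot.read_state()["contact_force"])
c=bot.camera("scene");W=cloud(c);save("end.png",c["color"])
m=(np.hypot(W[...,0]-.527,W[...,1]-.216)<.12)&(W[...,2]>.008)&(W[...,2]<.05);P=W[m];print(len(P),P.max(0));print(cv2.minAreaRect((P[:,:2]*1000).astype(np.float32)))
m=(np.hypot(W[...,0]-.56,W[...,1]+.031)<.06)&(W[...,2]>.01);print("cap",W[m].min(0),W[m].max(0))
m=(np.hypot(W[...,0]-.5277,W[...,1]+.2021)<.0195)&(W[...,2]>.02);print("mouth z",np.percentile(W[m][:,2],[0,10,50,90]))
```

```text
[ 0.61094311 -0.09034229  0.02444128]
208 [0.61665746 0.25659901 0.03664726]
((526.56591796875, 215.22012329101562), (31.985918045043945, 182.3377227783203), 67.57124328613281)
cap [ 0.53002239 -0.06466009  0.01012076] [0.59214769 0.00377161 0.03758345]
mouth z [0.14530492 0.15615391 0.16716244 0.18053163]
```

View pics/end.png

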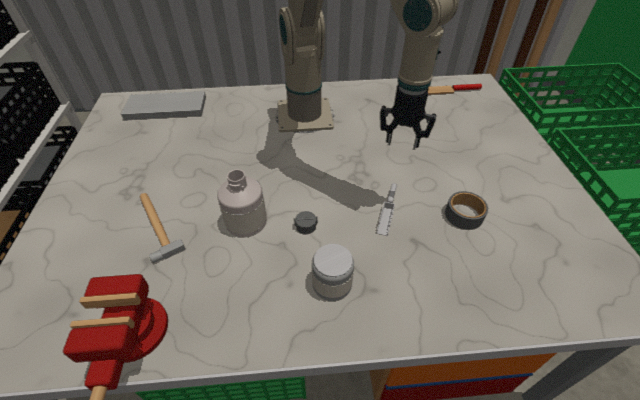

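The final view shows the jar open in its place at (243,205), the cap on the bench at (306,222), the empty scoop lying level at (387,210), and the bystanders untouched. I'll take a quick look down the mouth to check that no tablet hangs in the neck.

Call:
drive_tool --pt "2 -10 15 0 0 0 0.3" --pt "5 -20 20 0 0 0 0.3" --pt "8 -30 20 0 0 0 0.3" --pt "8 -35 15 0 0 0 0.3" --pt "8 -35 0 0 0 0 0.3" --pt "8 -35 0 0 0 0 0.3" --pt "8 -35 0 0 0 0 0.3" --pt "8 -35 0 0 0 0 0.3"

```text
t: 24.38
eef_pos: [0.5316, -0.0017, 0.2859]
eef_rot: [-179.9, -0.1, 157.9]
contact_force: [0.3, 0.3, 0.0]
finger_gap: 0.0599
grasp_force: 0.0
```

Call:
drive_tool --pt "8 -35 0 0 0 0 0.3" --pt "8 -35 0 0 0 0 0.3" --pt "8 -35 0 0 0 0 0.3" --pt "8 -35 0 0 0 0 0.3" --pt "8 -35 0 0 0 0 0.3" --pt "8 -30 0 0 0 0 0.3" --pt "5 -17 0 0 0 0 0.3" --pt "2 -5 0 0 0 0 0.3"

```text
t: 25.05
eef_pos: [0.5863, -0.2314, 0.2848]
eef_rot: [-179.9, -0.2, 157.6]
contact_force: [0.7, -0.1, 0.3]
finger_gap: 0.0598
grasp_force: 0.0
```

Call:
drive_tool --pt "0 0 0 0 0 0 0.3" --pt "0 0 0 0 0 0 0.3" --pt "0 0 0 0 0 0 0.3" --pt "0 0 0 0 0 0 0.3" --pt "0 0 0 0 0 0 0.3" --pt "0 0 0 0 0 0 0.3" --pt "0 0 0 0 0 0 0.3" --pt "0 0 0 0 0 0 0.3"

```text
t: 25.72
eef_pos: [0.5876, -0.2265, 0.2882]
eef_rot: [180.0, 0.1, 157.9]
contact_force: [-0.7, -0.7, -0.3]
finger_gap: 0.0598
grasp_force: 0.0
```

Run:
```python
from h import *
s=bot.read_state();print(s["eef_pos"],s["contact_force"])
c=bot.camera("wrist");W=cloud(c)
r=np.hypot(W[...,0]-.5277,W[...,1]+.2021)
m=(r<.019);print("in mouth",m.sum(),np.percentile(W[m][:,2],[0,5,25,50,75,95,100]).round(3))
v,u=np.where((r<.03)&(W[...,2]>.14));print(u.min(),u.max(),v.min(),v.max())
cr=c["color"][max(v.min()-15,0):v.max()+15,max(u.min()-15,0):u.max()+15];f=550/max(cr.shape[:2])
save("m.png",cv2.resize(cr,None,fx=f,fy=f,interpolation=cv2.INTER_CUBIC))
```

```text
[ 0.58757899 -0.22653801  0.28822868] [-0.66305823 -0.68910943 -0.26839531]
in mouth 978 [0.078 0.081 0.084 0.095 0.099 0.104 0.106]
290 355 80 149
```

View pics/m.png

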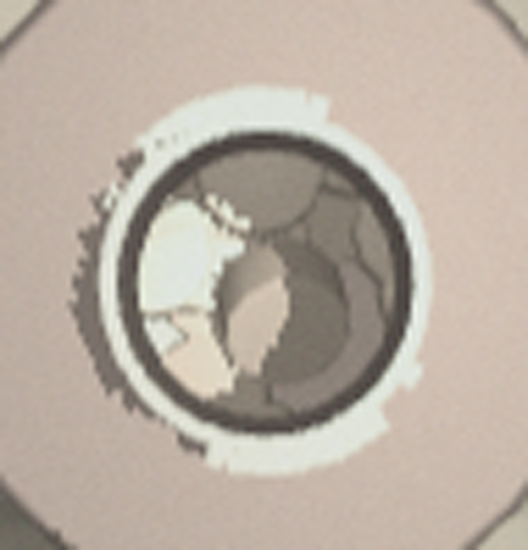

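The tablets lie on the fill at 80–106 mm, inside the jar, and the neck (centre of the picture) is clear. I'm handing in.

```bash
python3 -c "
from cell import bot
print(bot.close_job())"
```

```text
the job is handed in; nothing more can be done
None
```

I handed the job in at about 26 s of robot time, with the jar open and upright where it stood, the cap and empty scoop on the bench, and the bystanders undisturbed in the last overhead view. A look down the mouth showed loose tablets on the fill and a clear neck, and none lay outside. The hand-in returned no verdict.

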